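# Spring the retaining ring off a camera enclosure's pan shaft

## Task

Take the hooked pick from its stand and, with the pick alone, get the brass-coloured sprung retaining ring off the pan shaft on top of the white camera enclosure: drop the hook into the ring's eye, turn the ring gently clockwise (seen from above) until you feel it come up against its hidden stop, then draw it straight off, away from the shaft, so that it ends lying flat on the enclosure's lid, clear of the shaft. Do not force the ring or dig the hook into the lid, keep the gripper off the ring, and leave the other things where they are. Finally lay the pick back in its stand and let go.

Things in the scene. Friction and masses are not known exactly. Their poses are not given: they have to be found in the camera images.
- pick: Hooked pick, 60 g. Red square handle 100 long, 14 x 14 mm, yellow mark on top, 18 mm square collars 4 mm long at its ends; origin mid-handle on its axis; +x along the handle to the hook, z up. A steel shank 4.5 mm thick runs on along +x to x = 115 mm, then bends straight down to the tip. At the start it lies level in its stand, axis 50 mm above the bench, hook hanging down.
- pick_tip (a point): Lowest point of the pick's hook, 115 mm along +x and 36 mm below the pick's origin; the hook is a round 4.5 mm rod with a round end.
- pick_stand: Grey stand for the pick, fixed to the bench: two forks 76 mm apart (each 8 mm thick) carry the handle near its ends; origin on the bench under its middle, +x along the handle. The fork slots open upwards, are about 20 mm wide, flared, and end 60 mm above the bench; between the forks 68 mm of the handle are free for grasping from above. Play along the handle: 4 mm each way.
- stand_seat (a point): Where the pick's origin lies when the pick rests in its stand, 50 mm above the bench. Back in its stand means within 12 mm of it, handle level, hook down; either end may point either way.
- enclosure: White camera enclosure 150 (x) x 220 (y) x 70 mm high, fixed to the bench; origin under its middle, z up. Its flat grey lid lies 70 mm above the bench and has a rim 4 mm high and 4 mm wide along its edges.
- shaft_axis (a point): Axis of the upright pan shaft, at lid height; 50 mm from the enclosure's middle along its +y. A round dark cap of 23 mm radius, 6 to 15.5 mm above the lid, covers the groove; above it a round stub of 10 mm radius ends 32 mm above the lid. The ring is clear of the shaft when its centre is more than 35 mm from this axis.
- ring: Brass-coloured sprung retaining ring, 42 g, 5 mm thick, flat on the lid round the shaft, under the cap; origin at its centre, underside (on the shaft axis at the start), +x towards its eye. Outer radius 21 mm. Two sprung arms opposite the eye grip the shaft. It turns about the shaft under 1 to 2 N. It bends if the pick loads it with more than 10 N, on the stop too.
- ring_eye (a point): Middle of the ring's eye, 31 mm from the ring's centre along its +x, at its top face (5 mm above the lid). The eye is a slot through the full thickness, 7.5 mm across and 10 mm along the ring's x, its floor is the lid. The lid is marred if the pick presses on it with more than 15 N.
- ring_mouth (a point): Mouth of the ring, 13 mm from its centre along its -x. The ring comes off only along its own +x and only when turned fully clockwise (from above: towards smaller yaw) to a stop in the groove that cannot be seen or measured, 15 to 80 degrees from where the ring starts. Within 4 degrees of the stop it springs off under 4 to 8 N and is free after 26 mm; elsewhere it jams.
- led_camera: Bystander: black round camera module with a ring of small lamps, 56 mm across, 32 mm high; origin under its middle.
- screwdriver: Bystander: yellow-handled screwdriver lying on the bench.
- part_carton: Bystander: small cardboard carton 90 x 60 x 45 mm; origin under its middle.
Things that resemble listed ones, but are neither listed nor needed, are in the scene too. Of the things that look like the pick, the larger one is meant. Leave any green look-alike of the pick_stand alone.

How it is judged:
By the outcome, as a careful person would: the job done as asked, in the order asked, and still so for the second after the job is handed in, with the robot touching nothing.
It also fails if it takes over 72 s, if anything falls off the work surface, if the arm or the gripper's body presses on something with over 40 N, if the wrist force passes 120 N, or if a joint passes its speed limit or range.

## Robot

A 7-joint arm with a two-finger parallel gripper is mounted at the origin on the work surface. World frame = base frame: x ahead of the robot, y to its left, z up, the work surface at z = 0. Lengths are in m, angles in rad, forces in N, time in s.
With the tool pointing down it reaches from about 0.425 to 0.95 m from the base axis. Payload 4.7 kg.
Tool frame: the origin (TCP) lies at the very end of the fingers, on their centre line; the grasp point (between the pads) lies 19 mm behind it; z points along the fingers, y is the direction in which the jaws open and shut (so a half turn about z gives the same grasp; the last joint's range is limited). The gripper opens to 85 mm and grips with 20 to 120 N. Pads are 22 mm wide; open, the fingers measure 114 mm over their backs; the gripper's body (76 mm by 85 mm) begins 54 mm behind the grasp point. The pads swing forward as they close: fully open they stand 13 mm farther back than shut.
Start: joints at [1.17, 0.469, -0.049, 1.532, 0.024, 1.141, -0.082], TCP at [0.245, -0.629, 0.231] pointing down, gripper open.
Joint ranges: [-2.59, 2.59], [-0.33, 1.99], [-1.39, 1.29], [0.1, 2.45], [-1.04, 4.18], [0.21, 1.99], [-2.66, 2.66]. Speed limits (rad/s): [2.57, 2.57, 3.14, 3.14, 3.14, 3.14, 3.14].

## Interface

Orientations are given as a unit quaternion [w, x, y, z].
In Python, from cell import get_obs, snapshot, finish_job gives the robot as it stands. The module is installed in compiled form; this text tells all that it offers.
- The arm moves only by the tool servo_tool, never from a script. Its argument "targets" is a list that holds one entry, the list of rows, each a list of 6 numbers: the shift along the world's x, y, z in cm, then the turn, a rotation vector about the world's x, y, z in rad. A call has 1 to 5 rows; each row is the pose to reach, as a shift and turn from the pose measured when the call began; what a row does not reach only later rows make up. A row lasts 1/10 s, in which the tool goes at most 50 mm and 8.59 degrees, less where a joint would pass 70% of its speed; a pose out of reach is approached as far as the arm can. A call with a gripper value outside its range is refused whole. "hand" is the finger opening in cm, from 0 to 8.54, set as the call begins (left out, the last holds). The fingers move at their own pace and stop on an object; "grip_force" is the grip in N (left out, the last holds). Time passes only in rows, so rows that repeat a pose let the fingers close. It gives the time, the measured TCP pose, the force and the opening at its end, in the units of the state.
- get_obs(): the state, without advancing time (a new reading comes with each control period).
- snapshot(name): name is "scene" or "top" or "wrist"; returns a dict with "img" (420x560x3 uint8, red, green, blue), "fov_y" (degrees; the focal length in pixels is half the picture's height over the tangent of half this angle, whatever the lens; pixels are square), "cx", "cy" (the principal point, pixels), "k1" (the pictures are not rectified: a ray, as slopes to the right and down, at radius r is drawn at 1 + k1 r^2 times it, then the intrinsics apply), "R" (3x3) and "t" (3): a world point X has camera coordinates R X + t. Camera axes: x right, y down, z forward; pixel columns grow to the right and rows downward; lengths in m; the calibration is good to about 2 mm. A picture is of the moment at which its call begins. There is no depth.
- finish_job(): hands the job in, once; it reports no verdict.
The state is a dict: "t": time; "qpos": joint angles; "dq": joint speeds; "joint_torque": joint torques, N m; "ee_pos": TCP position; "eef_rot": TCP orientation; "ft_force": force on the tool from outside, world axes, zero at the start; "moment": the same for the moment, N m; "opening": opening from 0.0 (shut) to 1.0 (fully open).
Only numpy, scipy, OpenCV 4.12 (cv2) and the standard library are available. Lean on these libraries where they do the work, as an engineer would, in place of code of your own. Each camera call takes 0.05 s, during which the arm holds its last target. There are 200 camera calls.

## Working session

There is one attempt and no reset: what is moved stays moved. The work goes in short steps, Python scripts to look and compute and a tool call to move; the robot and the scene stay as the last step left them, time stands still between calls to the robot, and variables do not carry over. Pictures are saved under pics/ and viewed, about 8 in all and at most 12, crops included, and the job is handed in when it is done.

Besides the shell and the picture viewer there is one more tool, called after "Request:" as a command line: name --argument value ..., lists and objects as JSON in quotes. servo_tool: Moves the arm, as the interface text tells. Its arguments: {"type":"object","properties":{"targets":{"type":"array","items":{"type":"array","items":{"type":"array","items":{"type":"number"}}}},"hand":{"type":"number"},"grip_force":{"type":"number"}},"required":["targets"]}

```bash
mkdir -p pics; cat > h.py <<'E'
import numpy as np, cv2
from cell import get_obs, snapshot, finish_job
def snap(n,f=None):
    s=snapshot(n)
    if f: cv2.imwrite('pics/'+f,s['img'][:,:,::-1])
    return s
def K(s):
    f=210/np.tan(np.radians(s['fov_y'])/2); return f
def proj(s,X):
    c=np.atleast_2d(X)@np.array(s['R']).T+s['t']; p=c[:,:2]/c[:,2:]
    r2=(p**2).sum(1,keepdims=True); return p*(1+s['k1']*r2)*K(s)+[s['cx'],s['cy']]
def ray(s,uv):
    d=(np.atleast_2d(uv).astype(float)-[s['cx'],s['cy']])/K(s); p=d.copy()
    for _ in range(30): p=d/(1+s['k1']*(p**2).sum(1,keepdims=True))
    R=np.array(s['R']); D=np.c_[p,np.ones(len(p))]@R; return -R.T@np.array(s['t']),D
def onz(s,uv,z):
    o,D=ray(s,uv); return o+D*((z-o[2])/D[:,2:])
def obs():
    o=get_obs(); print({k:np.round(o[k],4).tolist() for k in('t','qpos','ee_pos','eef_rot','ft_force','opening')}); return o
E
python3 - <<'E'
from h import *
obs()
a=snap('scene','s0.png');b=snap('top','t0.png');c=snap('wrist','w0.png')
for s in(a,b,c): print(s['fov_y'],s['cx'],s['cy'],s['k1'],(-np.array(s['R']).T@s['t']).round(3))
cv2.imwrite('pics/st.png',cv2.resize(np.vstack([a['img'],b['img']]),None,fx=.7,fy=.7)[:,:,::-1])
E
```

```text
{'t': 0.0, 'qpos': [1.1701, 0.4695, -0.0486, 1.5337, 0.0241, 1.141, -0.0823], 'ee_pos': [0.245, -0.6283, 0.2303], 'eef_rot': [-0.0009, 0.9828, 0.1849, -0.0002], 'ft_force': [0.0781, -0.457, -0.059], 'opening': 0.9926}
43.501461622435386 287.4412318335889 215.66397664241308 -0.02657557638707349 [ 1.014 -0.685  0.862]
42.38842177057887 277.4996717974048 205.0805460922124 -0.06583267168660262 [ 0.3   -0.045  1.341]
61.05731682036228 278.031922791439 210.82347551428006 -0.010483091233463436 [ 0.313 -0.603  0.374]
```

View pics/s0.png

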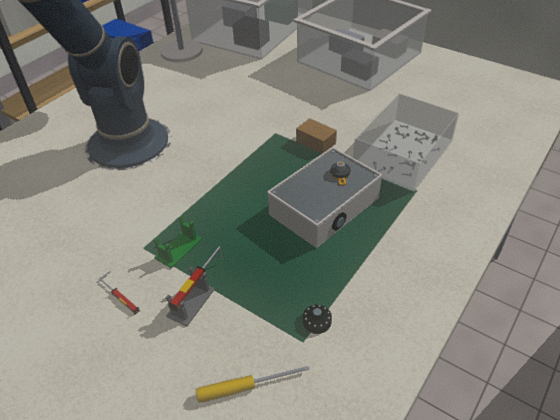

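View pics/t0.png

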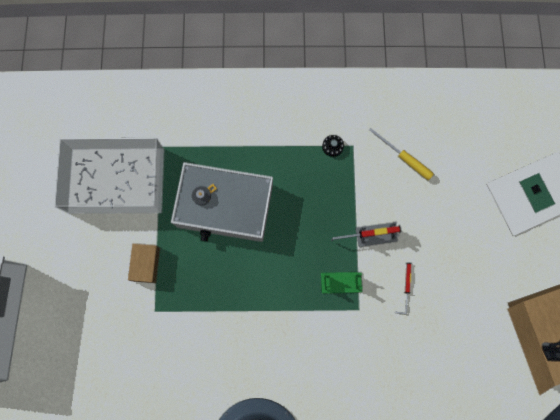

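The top view shows these pick candidates: the large red handle in the grey stand at (380,232), and the small look-alike at (408,278). The green stand at (342,282) is a decoy. The ring's eye is at about (212,188) and the shaft at (202,194). I'll take the large pick, so next I measure both and check with a close crop.

```bash
cat > m.py <<'E'
from h import *
def redpick(s,roi):
    h=cv2.cvtColor(s['img'],cv2.COLOR_RGB2HSV); x0,y0,x1,y1=roi
    m=(((h[...,0]<6)|(h[...,0]>172))|((h[...,0]>20)&(h[...,0]<33)))&(h[...,1]>140)&(h[...,2]>70)
    k=np.zeros_like(m); k[y0:y1,x0:x1]=m[y0:y1,x0:x1]
    return k
E
python3 - <<'E'
from m import *
s=snap('top'); c=snap('scene')
m=redpick(s,(345,212,415,250))
v,u=np.nonzero(m); p=onz(s,np.c_[u,v],.057)[:,:2]
r=cv2.minAreaRect(p.astype(np.float32)*1000); print('pick rect mm',r,len(u))
# lid: grey/white enclosure
h=cv2.cvtColor(s['img'],cv2.COLOR_RGB2HSV)
br=(h[...,0]>15)&(h[...,0]<30)&(h[...,1]>120)&(h[...,2]>100)
k=np.zeros_like(br);k[175:215,180:240]=br[175:215,180:240];v,u=np.nonzero(k)
print('eye top',len(u),onz(s,[[u.mean(),v.mean()]],.075))
hc=cv2.cvtColor(c['img'],cv2.COLOR_RGB2HSV)
br=(hc[...,0]>12)&(hc[...,0]<30)&(hc[...,1]>120)&(hc[...,2]>100)
k=np.zeros_like(br);k[150:200,320:370]=br[150:200,320:370];v,u=np.nonzero(k)
print('eye scene',len(u),u.mean(),v.mean(),onz(c,[[u.mean(),v.mean()]],.075))
A=cv2.resize(s['img'][150:250,165:285],(480,400),interpolation=cv2.INTER_CUBIC)
B=cv2.resize(s['img'][205:305,310:420],(440,400)[::1],interpolation=cv2.INTER_CUBIC)
C=cv2.resize(c['img'][140:250,260:390],(390,330),interpolation=cv2.INTER_CUBIC)
C=cv2.copyMakeBorder(C,0,70,0,0,cv2.BORDER_CONSTANT)
img=np.hstack([A,B,C]);print(img.shape);cv2.imwrite('pics/c1.png',cv2.resize(img,(800,int(800*400/img.shape[1])))[:,:,::-1])
cv2.imwrite('pics/c1.png',np.vstack([A,cv2.resize(np.hstack([B,C]),(480,231))])[:600,:,::-1])
E
```

```text
pick rect mm ((495.2452697753906, -300.6864013671875), (14.032747268676758, 93.63755798339844), 7.590053558349609) 207
eye top 35 [[0.59981697 0.10509858 0.075     ]]
eye scene 45 341.46666666666664 179.77777777777777 [[0.59926471 0.1067222  0.075     ]]
(400, 1310, 3)
```

View pics/c1.png

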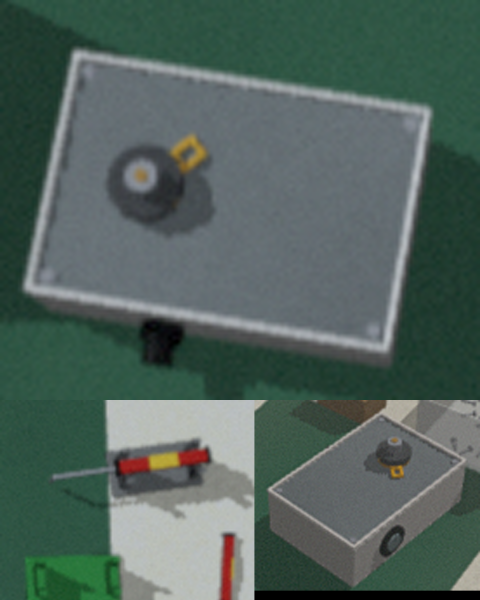

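The crop confirms the choice: the large pick with the yellow mark lies in the grey stand with its hook towards +y. The eye is at about (0.600, 0.105), with both cameras agreeing to 2 mm. Next I move above the pick.

Request:
servo_tool --targets '[[[2.5, 3.3, 0, 0, 0, 0.14], [5, 6.6, 0, 0, 0, 0.28], [7.5, 9.9, 0, 0, 0, 0.42], [10, 13.2, 0, 0, 0, 0.56], [12.5, 16.5, 0, 0, 0, 0.7]]]' --hand 8.54

```text
t: 0.75
ee_pos: [0.3709, -0.4622, 0.2309]
eef_rot: [-0.0, 0.858, 0.513, -0.0]
ft_force: [0.2, -0.6, -0.1]
opening: 1.001
```

Request:
servo_tool --targets '[[[2.5, 3.3, -0.5, 0, 0, 0.14], [5, 6.6, -1, 0, 0, 0.28], [7.5, 9.9, -2, 0, 0, 0.42], [10, 13.2, -3, 0, 0, 0.56], [12.5, 16.5, -3, 0, 0, 0.63]]]'

```text
t: 1.25
ee_pos: [0.4957, -0.2956, 0.1996]
eef_rot: [-0.001, 0.656, 0.755, -0.001]
ft_force: [0.0, -0.1, -0.3]
opening: 1.0
```

```bash
python3 - <<'E'
from h import *
obs()
s=snap('wrist','w1.png'); print((-np.array(s['R']).T@s['t']).round(3)); np.save('w1.npy',s,allow_pickle=True)
E
```

```text
{'t': 1.25, 'qpos': [0.8173, 0.3798, -0.4547, 1.7857, 0.1923, 1.023, 0.4299], 'ee_pos': [0.4957, -0.2956, 0.1996], 'eef_rot': [-0.0014, 0.6558, 0.755, -0.0006], 'ft_force': [0.0072, -0.0975, -0.3176], 'opening': 0.9996}
[ 0.487 -0.225  0.344]
```

View pics/w1.png

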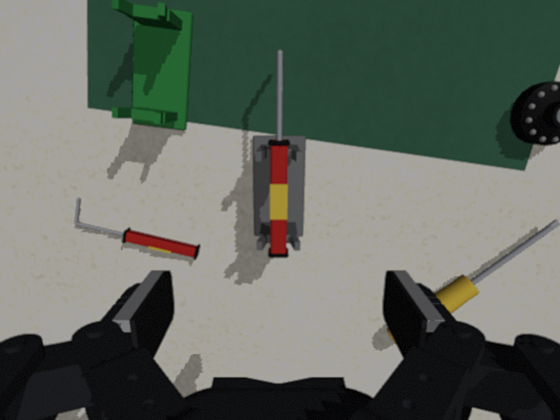

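The wrist view shows the pick upright in the picture: handle from (279,142) to (279,255) and shank end at about (280,52). I measure its axis and ends.

```bash
python3 - <<'E'
from m import *
s=np.load('w1.npy',allow_pickle=True).item()
m=redpick(s,(255,130,305,270)); v,u=np.nonzero(m)
p=onz(s,np.c_[u,v],.057)[:,:2].astype(np.float32)*1000
print(len(u),cv2.minAreaRect(p)); l=cv2.fitLine(p,cv2.DIST_L2,0,.01,.01).ravel(); print('dir',l[:2],np.degrees(np.arctan2(l[1],l[0])))
# shank & hook end
g=s['img'].astype(int); print(onz(s,[[280,52]],.05),onz(s,[[279,142],[279,256]],.059))
E
```

```text
1710 ((496.52911376953125, -300.3475036621094), (13.844318389892578, 91.976318359375), 7.779365062713623)
dir [ 0.1324617 -0.9911881] -82.38813
[[ 0.4816123  -0.18521953  0.05      ]] [[ 0.49023952 -0.25146145  0.059     ]
 [ 0.50388072 -0.34769056  0.059     ]]
```

Request:
servo_tool --targets '[[[0.1, -0.45, -4, 0, 0, -0.007], [0.1, -0.45, -8, 0, 0, -0.007], [0.1, -0.45, -12, 0, 0, -0.007], [0.1, -0.45, -15, 0, 0, -0.007], [0.1, -0.45, -16.7, 0, 0, -0.007]]]' --hand 8.54

```text
t: 1.8
ee_pos: [0.5007, -0.2915, 0.0309]
eef_rot: [-0.003, 0.654, 0.756, 0.002]
ft_force: [-0.4, -0.6, -0.7]
opening: 1.0
```

Request:
servo_tool --targets '[[[0, 0, 0, 0, 0, 0], [0, 0, 0, 0, 0, 0], [0, 0, 0, 0, 0, 0], [0, 0, 0, 0, 0, 0], [0, 0, 0, 0, 0, 0]]]' --hand 0 --grip_force 100

```text
t: 2.3
ee_pos: [0.4988, -0.2923, 0.032]
eef_rot: [-0.004, 0.655, 0.756, 0.001]
ft_force: [-1.4, 5.9, 24.5]
opening: 0.148
```

Request:
servo_tool --targets '[[[0, 0, 0, 0, 0, 0], [0, 0, 0, 0, 0, 0], [0, 0, 0, 0, 0, 0]]]'

```text
t: 2.6
ee_pos: [0.4986, -0.2927, 0.0323]
eef_rot: [-0.004, 0.655, 0.756, 0.0]
ft_force: [-1.9, -0.2, 2.8]
opening: 0.143
```

Request:
servo_tool --targets '[[[0, 0, 2, 0, 0, 0], [0, 0, 5, 0, 0, 0], [0, 0, 9, 0, 0, 0], [0, 0, 13, 0, 0, 0], [0, 0, 13, 0, 0, 0]]]'

```text
t: 3.1
ee_pos: [0.5028, -0.2938, 0.1682]
eef_rot: [0.002, 0.654, 0.756, 0.002]
ft_force: [0.7, -0.3, -0.7]
opening: 0.141
```

```bash
python3 - <<'E'
from m import *
obs()
s=snap('wrist','w2.png'); np.save('w2.npy',s,allow_pickle=True)
t=snap('top')
m=redpick(t,(330,180,440,260)); v,u=np.nonzero(m)
z=get_obs()['ee_pos'][2]+.019+.007
p=onz(t,np.c_[u,v],z)[:,:2].astype(np.float32)*1000
print(cv2.minAreaRect(p))
E
```

```text
{'t': 3.1, 'qpos': [0.8052, 0.4185, -0.4523, 1.8109, 0.2163, 0.9558, 0.4061], 'ee_pos': [0.5028, -0.2938, 0.1682], 'eef_rot': [0.0022, 0.6545, 0.7561, 0.002], 'ft_force': [0.7346, -0.2675, -0.7165], 'opening': 0.1413}
((496.391357421875, -270.22607421875), (12.201722145080566, 31.823545455932617), 9.014975547790527)
```

View pics/w2.png

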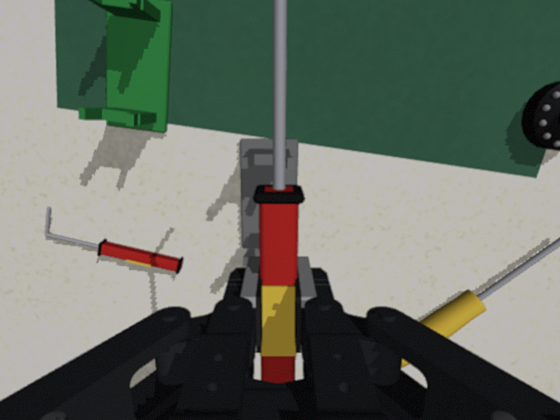

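```bash
cat >> m.py <<'E'
from scipy.spatial.transform import Rotation as Rn
def tool(o): q=np.array(o['eef_rot']); return Rn.from_quat(q[[1,2,3,0]]).as_matrix()
E
python3 - <<'E'
from m import *
s=np.load('w2.npy',allow_pickle=True).item(); o=get_obs(); T=tool(o); P=np.array(o['ee_pos'])
c=onz(s,[[279,186]],P[2]+.027)[0]; print('collar in tool',T.T@(c-P))
ctr=onz(s,[[279.5,240],[280,100]],P[2]+.018); print((ctr-P)@T)
c=snap('scene');t=snap('top')
for off in(-.0075,):
  org=P+T@[off,0,-.018]; tip=org+T@[.115,0,.036]; bend=org+T@[.115,0,0]
  print('tip',tip)
  for n,k in(('scene',c),('top',t)):
    a=proj(k,[org,bend,tip]); print(n,a.round(1).tolist())
a=proj(c,[org,bend,tip]); x,y=a[2].astype(int)
A=cv2.resize(c['img'][y-50:y+30,x-60:x+60],None,fx=5,fy=5,interpolation=cv2.INTER_CUBIC)
for q in a[1:]: cv2.circle(A,tuple(int(v) for v in ((q-[x-60,y-50]+.5)*5)),3,(255,0,255),-1)
cv2.imwrite('pics/c2.png',A[:,:,::-1])
E
```

```text
collar in tool [ 0.04302701  0.00398445 -0.02680126]
[[ 0.01934752  0.00428836 -0.01791659]
 [ 0.07187448  0.00440919 -0.01766235]]
tip [ 0.48381556 -0.18627348  0.14564091]
scene [[176.6, 243.0], [211.8, 201.3], [214.0, 214.7]]
top [[390.8, 220.2], [339.1, 228.1], [337.2, 230.7]]
```

View pics/c2.png

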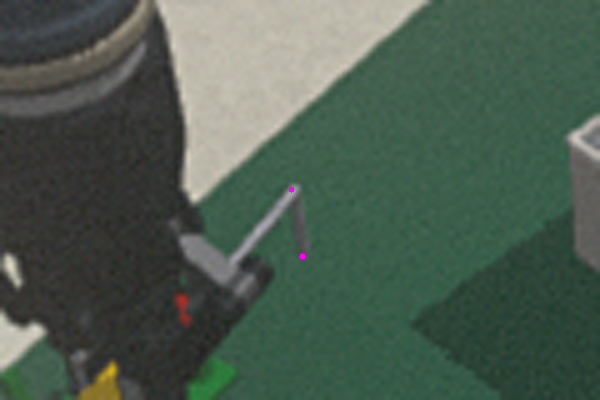

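The pick is held squarely, with the hook tip within about 1 px of its predicted place (crop (304,258)). Now I travel to above the eye.

Request:
servo_tool --targets '[[[1.6, 4, 0, 0, 0, 0], [3.2, 8, 0, 0, 0, 0], [4.8, 12, 0, 0, 0, 0], [6.4, 16, 0, 0, 0, 0], [8, 20, 0, 0, 0, 0]]]'

```text
t: 3.8
ee_pos: [0.5772, -0.0906, 0.1589]
eef_rot: [-0.006, 0.655, 0.756, -0.001]
ft_force: [1.3, 0.9, -0.3]
opening: 0.141
```

Request:
servo_tool --targets '[[[1.6, 4, -1, 0, 0, 0], [3, 7.5, -2, 0, 0, 0], [3.5, 8.8, -3, 0, 0, 0], [3.5, 8.8, -3.5, 0, 0, 0], [3.5, 8.8, -3.5, 0, 0, 0]]]'

```text
t: 4.3
ee_pos: [0.6107, -0.0044, 0.1218]
eef_rot: [-0.008, 0.655, 0.756, -0.003]
ft_force: [-0.2, -0.1, -0.0]
opening: 0.144
```

Request:
servo_tool --targets '[[[0, 0, 0, 0, 0, 0], [0, 0, 0, 0, 0, 0]]]'

```text
t: 4.5
ee_pos: [0.6103, -0.0072, 0.1217]
eef_rot: [-0.007, 0.656, 0.754, -0.003]
ft_force: [1.0, -0.1, -1.6]
opening: 0.136
```

```bash
python3 - <<'E'
from m import *
o=obs(); T=tool(o);P=np.array(o['ee_pos'])
tip=P+T@[.1075,0,.018]; bend=P+T@[.1075,0,-.018]; print('tip',tip)
ims=[]
for n,(x0,y0) in(('scene',(290,120)),('top',(165,155))):
    s=snap(n); np.save(n+'3.npy',s,allow_pickle=True); print(n,proj(s,[bend,tip]).round(1).tolist())
    A=cv2.resize(s['img'][y0:y0+75,x0:x0+100],None,fx=8,fy=8,interpolation=cv2.INTER_CUBIC)[:,:,::-1]
    ims.append(cv2.resize(A,(400,300)) if 0 else A[:,:])
A=np.vstack([cv2.resize(i,(800,600))[0:600] for i in ims]); cv2.imwrite('pics/c3.png',cv2.resize(A,(400*2//2*1,600)))
cv2.imwrite('pics/c3.png',np.hstack([ims[0][:, 150:550],ims[1][:, 100:500]]))
E
```

```text
{'t': 4.5, 'qpos': [0.3003, 0.5321, -0.4863, 1.7675, 0.2918, 0.9301, -0.1695], 'ee_pos': [0.6103, -0.0072, 0.1217], 'eef_rot': [-0.0074, 0.6563, 0.7545, -0.0033], 'ft_force': [0.9794, -0.1405, -1.6096], 'opening': 0.1358}
tip [0.59511692 0.09938207 0.10442437]
scene [[339.9, 158.3], [338.9, 170.9]]
top [[210.4, 183.5], [212.1, 187.4]]
```

View pics/c3.png

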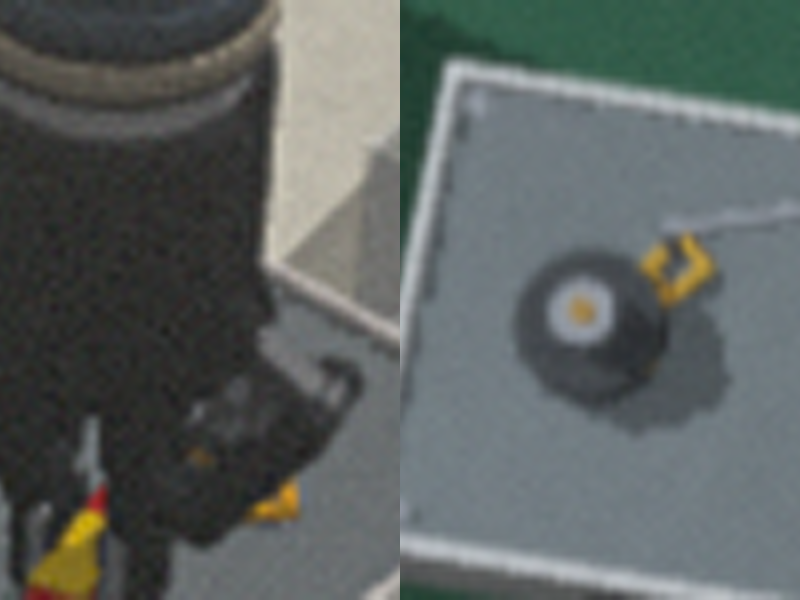

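```bash
python3 - <<'E'
from m import *
s=np.load('top3.npy',allow_pickle=True).item(); a=cv2.imread('pics/t0.png')[:,:,::-1].astype(int); b=s['img'].astype(int)
d=(b-a)
print('diff sum rows178-195 cols 205-225'); print(d.sum(2)[178:196,205:226])
h=cv2.cvtColor(a.astype(np.uint8),cv2.COLOR_RGB2HSV)
print('sat before');print(h[...,1][182:196,205:222])
E
```

```text
diff sum rows178-195 cols 205-225
[[  35   35   27   34   37   32   45   38   41   25   37   32   37   41
    24   22   28   33   28   23   24]
 [  33   51   34   37   38   24   34   29   31   45   39   33   40   31
    30   19   29   33   39   31   35]
 [  33   27   33   37   34   30   32   34   36   36   40   35   39   31
    38   21   24   44   43   55   98]
 [  41   34   25   22   34   39   44   44   27   27   41   49   67   88
    80   67   65   66   69  101  107]
 [  34   27   30   33   36   65   89   83   74   68   78   81   90  103
    93   88   80   68   58   39   35]
 [  32   43   43   32   16   71   92   88   72   81   66   41   27   25
    12    6    7   -2    0   -5   31]
 [  36   36   40   36   31  -17  -52  -27   13   -1   19  -19   -1   38
    19   17   33   39   23   31   26]
 [  38   25   25   29   31  -58 -133  -84   25   16   28   19   36   22
    19   36   40   29   28   34   38]
 [  33   35   31   34   29  -23  -93  -60   23   36   17   26   35   30
    31   45   30   28   31   31   36]
 [  25   23   23   41   30   32   -4   -6   13   35   30   22   35   28
    
[... 1220 characters left out ...]
 20  41 122 157 163 133 152 160 101  12  32  31  31  30  31]
 [ 26  30  30 127 160 156  86  21  66 157 153  70  19  29  31  29  33]
 [ 35  24  77 152 176  82  12  13  60 151 172 111  15  29  32  29  33]
 [ 28  21   0  96 156  75  18  75 123 168 147  79  15  34  33  31  31]
 [ 29  32  35  11 122 134 114 149 165 146  67  16  39  30  31  35  28]
 [ 35  40  27  22  72 162 165 162 125  72  17  25  36  34  34  34  32]
 [ 29  27  34  29  14 147 149 100  13  18  34  35  32  30  34  35  28]
 [ 24  42  26  27  16  60  46  10  26  33  35  35  30  31  33  35  31]
 [ 33  31  39  32  28   9  35  36  32  26  36  37  34  31  27  31  34]
 [ 33  17  21  10  35  36  31  34  28  29  37  33  32  37  34  31  32]]
```

```bash
python3 - <<'E'
from m import *
s=np.load('top3.npy',allow_pickle=True).item()
e=onz(s,[[211.6,188.0]],.074)[0]; t=onz(s,[[211.4,186.7]],.1044)[0]; print(e,t,e-t)
# shaft: stub-top centroid (bright circle) , brass dot
g=s['img'].astype(int).sum(2)[185:205,190:210]; print(g[4:16,4:18])
st=onz(s,[[200.3,193.6]],.102)[0]; print('shaft',st, e-st, np.hypot(*(e-st)[:2]), np.degrees(np.arctan2(*(e-st)[1::-1])))
E
```

```text
[0.60082082 0.10412903 0.074     ] [0.59675584 0.10107348 0.1044    ] [ 0.00406498  0.00305555 -0.0304    ]
[[282 242 237 239 264 291 318 278 247 226 219 218 229 239]
 [244 222 234 298 356 396 419 380 355 270 233 228 226 217]
 [218 230 283 380 443 447 454 450 450 377 254 223 230 212]
 [222 241 356 442 458 415 422 443 464 443 268 215 199 216]
 [220 260 402 450 443 390 371 395 453 444 263 193 172 196]
 [218 250 403 457 442 400 370 364 448 435 260 185 167 152]
 [221 246 373 449 452 434 405 410 443 411 232 160 162 156]
 [216 232 308 407 450 451 465 452 410 313 199 152 143 145]
 [226 223 244 301 372 390 397 368 311 218 164 160 146 142]
 [209 210 217 219 220 237 264 215 198 172 150 156 148 152]
 [219 229 212 206 214 223 212 177 170 159 146 145 144 162]
 [236 233 216 213 214 218 217 203 183 167 155 156 153 155]]
shaft [0.58089659 0.12717844 0.102     ] [ 0.01992423 -0.02304941 -0.028     ] 0.030467197909865993 -49.159413036266706
```

Request:
servo_tool --targets '[[[0.2, 0.2, -0.5, 0, 0, 0], [0.45, 0.36, -1, 0, 0, 0], [0.45, 0.36, -1.6, 0, 0, 0], [0.45, 0.36, -2.2, 0, 0, 0], [0.45, 0.36, -2.2, 0, 0, 0]]]'

```text
t: 5.1
ee_pos: [0.6143, -0.0025, 0.0988]
eef_rot: [-0.008, 0.656, 0.755, -0.003]
ft_force: [-0.6, 0.9, -0.9]
opening: 0.145
```

```bash
cat >> m.py <<'E'
def tip(o): return np.array(o['ee_pos'])+tool(o)@[.1075,0,.018]
E
python3 - <<'E'
from m import *
o=obs();print('tip',tip(o))
s=snap('top'); a=cv2.imread('pics/t0.png')[:,:,::-1].astype(int); print(proj(s,[tip(o),tip(o)+[0,0,.036]]))
print((s['img'].astype(int)-a).sum(2)[180:194,206:220])
E
```

```text
{'t': 5.1, 'qpos': [0.2829, 0.5654, -0.4754, 1.7735, 0.3099, 0.8949, -0.1885], 'ee_pos': [0.6143, -0.0025, 0.0988], 'eef_rot': [-0.0081, 0.6557, 0.7549, -0.0035], 'ft_force': [-0.636, 0.925, -0.8826], 'opening': 0.145}
tip [0.59892456 0.1040426  0.08160276]
[[211.26172177 188.04111689]
 [209.4919548  184.48392432]]
[[  21   33   37   35   28   38   34   38   40   50   32   32   26   28]
 [  29   32   21   41   27   31   33   37   21   27   44   36   12   27]
 [  29   23   38   47   43   27   35   39   52   80   94   90   72   74]
 [  41   42   46   83   92   73   52   57   76   89  118   97   81   88]
 [  42   36   43  121   85   47   55   53   58   55   39   30   18    5]
 [  43   31   35   20  -59 -105  -20    3    3    2   26   37   30   18]
 [  32   26   28    6  -94 -123  -34   26   43   13   27   38   30   26]
 [  27   23   52   36   -2  -39  -18   22   39   27   32   37   27   23]
 [  22   31   32   40   32  -11  -15   31   46   40   34   39   28   45]
 [  15   17   26   31   38   14  -10   24   44   25   46   25   34   28]
 [  26   25   22   23   21   31   33   38   23    8   28   16    9   29]
 [  23   23   28   15   21   19   36   29   47   26   22  -13  -47   -2]
 [   7   28   18   32   35   28   40   19    7   25   24  -17  -59  -41]
 [  17   29   20   29   11   18   29   25   16   34   31   40   -6  -23]]
```

Request:
servo_tool --targets '[[[0.05, 0, -0.2, 0, 0, 0], [0.05, 0, -0.4, 0, 0, 0], [0.05, 0, -0.6, 0, 0, 0], [0.05, 0, -0.7, 0, 0, 0], [0.05, 0, -0.7, 0, 0, 0]]]'

```text
t: 5.65
ee_pos: [0.6151, -0.0025, 0.0922]
eef_rot: [-0.008, 0.656, 0.755, -0.003]
ft_force: [0.5, 0.3, -0.7]
opening: 0.142
```

Request:
servo_tool --targets '[[[0, 0, -0.1, 0, 0, 0], [0, 0, -0.2, 0, 0, 0], [0, 0, -0.2, 0, 0, 0]]]'

```text
t: 5.95
ee_pos: [0.6149, -0.0025, 0.0901]
eef_rot: [-0.008, 0.656, 0.755, -0.003]
ft_force: [0.2, 0.3, -1.8]
opening: 0.139
```

Request:
servo_tool --targets '[[[0, 0, -0.1, 0, 0, 0], [0, 0, -0.15, 0, 0, 0], [0, 0, -0.15, 0, 0, 0]]]'

```text
t: 6.25
ee_pos: [0.6149, -0.0025, 0.0885]
eef_rot: [-0.008, 0.656, 0.755, -0.003]
ft_force: [-0.3, -0.1, -0.6]
opening: 0.147
```

Request:
servo_tool --targets '[[[0, 0, -0.05, 0, 0, 0], [0, 0, -0.1, 0, 0, 0], [0, 0, -0.1, 0, 0, 0]]]'

```text
t: 6.55
ee_pos: [0.615, -0.0026, 0.0876]
eef_rot: [-0.008, 0.656, 0.755, -0.003]
ft_force: [-0.1, -1.0, 0.3]
opening: 0.144
```

Request:
servo_tool --targets '[[[-0.07, -0.05, 0, 0, 0, 0], [-0.14, -0.1, 0, 0, 0, 0], [-0.21, -0.15, 0, 0, 0, 0], [-0.28, -0.2, 0, 0, 0, 0], [-0.34, -0.25, 0, 0, 0, 0]]]'

```text
t: 7.05
ee_pos: [0.6116, -0.005, 0.0876]
eef_rot: [-0.008, 0.656, 0.755, -0.003]
ft_force: [0.0, -0.1, -0.4]
opening: 0.143
```

```bash
cat >> m.py <<'E'
def ringlook(f=None,base=True):
    o=obs(); T=tip(o); s=snap('top',f); C=np.array([.5797,.127])
    d=T[:2]-C; print('tip',T.round(4),'r',np.hypot(*d).round(4),'phi',np.degrees(np.arctan2(d[1],d[0])).round(1))
    h=cv2.cvtColor(s['img'],cv2.COLOR_RGB2HSV); m=(h[...,0]>14)&(h[...,0]<32)&(h[...,1]>90)
    m[:178]=0;m[225:]=0;m[:,:185]=0;m[:,250:]=0
    n,l,st,c=cv2.connectedComponentsWithStats(m.astype(np.uint8))
    for i in range(1,n):
        if st[i,4]>8:
            e=onz(s,[c[i]],.075)[0]; d=e[:2]-[.5809,.1272]; print('brass',st[i,4],c[i].round(1),e.round(4),'r',np.hypot(*d).round(4),'phi',np.degrees(np.arctan2(d[1],d[0])).round(1))
    return s
E
python3 -c "
from m import *
ringlook()"
```

```text
{'t': 7.05, 'qpos': [0.2838, 0.5751, -0.4704, 1.788, 0.3181, 0.8711, -0.1921], 'ee_pos': [0.6116, -0.005, 0.0876], 'eef_rot': [-0.0079, 0.6558, 0.7549, -0.0032], 'ft_force': [0.0457, -0.0857, -0.3739], 'opening': 0.1426}
tip [0.5962 0.1015 0.0705] r 0.0304 phi -57.0
brass 35 [212.6 190.2] [0.5952 0.1016 0.075 ] r 0.0293 phi -60.8
```

Request:
servo_tool --targets '[[[-0.06, -0.03, 0, 0, 0, 0], [-0.11, -0.06, 0, 0, 0, 0], [-0.17, -0.1, 0, 0, 0, 0], [-0.22, -0.13, 0, 0, 0, 0], [-0.28, -0.16, 0, 0, 0, 0]]]'

```text
t: 7.6
ee_pos: [0.6086, -0.0068, 0.0876]
eef_rot: [-0.008, 0.656, 0.755, -0.003]
ft_force: [0.0, 0.4, -0.4]
opening: 0.143
```

Request:
servo_tool --targets '[[[-0.06, -0.03, 0, 0, 0, 0], [-0.12, -0.05, 0, 0, 0, 0], [-0.17, -0.08, 0, 0, 0, 0], [-0.23, -0.1, 0, 0, 0, 0], [-0.29, -0.13, 0, 0, 0, 0]]]'

```text
t: 8.1
ee_pos: [0.6057, -0.0081, 0.0876]
eef_rot: [-0.008, 0.656, 0.755, -0.003]
ft_force: [-0.1, 0.8, -0.3]
opening: 0.142
```

```bash
python3 -c "
from m import *
ringlook()"
```

```text
{'t': 8.1, 'qpos': [0.2913, 0.5673, -0.4716, 1.802, 0.3169, 0.8647, -0.1883], 'ee_pos': [0.6057, -0.0081, 0.0876], 'eef_rot': [-0.0079, 0.6559, 0.7548, -0.0033], 'ft_force': [-0.0757, 0.7723, -0.2769], 'opening': 0.1419}
tip [0.5904 0.0984 0.0704] r 0.0305 phi -69.5
brass 33 [213.6 192.6] [0.5893 0.099  0.075 ] r 0.0294 phi -73.5
```

The ring follows the hook, now at −73.5° after starting from −49.5°. I keep going in small steps and watch the force.

Request:
servo_tool --targets '[[[-0.06, -0.02, 0, 0, 0, 0], [-0.12, -0.04, 0, 0, 0, 0], [-0.18, -0.06, 0, 0, 0, 0], [-0.24, -0.08, 0, 0, 0, 0], [-0.3, -0.1, 0, 0, 0, 0]]]'

```text
t: 8.65
ee_pos: [0.6025, -0.0092, 0.0876]
eef_rot: [-0.008, 0.656, 0.755, -0.003]
ft_force: [0.9, 0.1, -0.4]
opening: 0.144
```

Request:
servo_tool --targets '[[[-0.06, -0.01, 0, 0, 0, 0], [-0.12, -0.03, 0, 0, 0, 0], [-0.18, -0.04, 0, 0, 0, 0], [-0.24, -0.06, 0, 0, 0, 0], [-0.3, -0.07, 0, 0, 0, 0]]]'

```text
t: 9.15
ee_pos: [0.5995, -0.01, 0.0876]
eef_rot: [-0.008, 0.656, 0.755, -0.003]
ft_force: [0.9, 1.3, -0.4]
opening: 0.145
```

Request:
servo_tool --targets '[[[-0.06, -0.01, 0, 0, 0, 0], [-0.12, -0.01, 0, 0, 0, 0], [-0.18, -0.02, 0, 0, 0, 0], [-0.24, -0.02, 0, 0, 0, 0], [-0.3, -0.03, 0, 0, 0, 0]]]'

```text
t: 9.65
ee_pos: [0.5964, -0.0103, 0.0876]
eef_rot: [-0.008, 0.656, 0.755, -0.003]
ft_force: [0.4, 0.2, 0.4]
opening: 0.141
```

```bash
python3 -c "
from m import *
ringlook()"
```

```text
{'t': 9.65, 'qpos': [0.299, 0.5551, -0.4738, 1.8242, 0.3151, 0.8545, -0.1866], 'ee_pos': [0.5964, -0.0103, 0.0876], 'eef_rot': [-0.0079, 0.6559, 0.7548, -0.0035], 'ft_force': [0.3553, 0.2475, 0.4207], 'opening': 0.1412}
tip [0.5811 0.0962 0.0704] r 0.0308 phi -87.3
brass 33 [214.1 196.3] [0.5802 0.0977 0.075 ] r 0.0295 phi -91.4
```

Request:
servo_tool --targets '[[[-0.06, 0, 0, 0, 0, 0], [-0.12, 0, 0, 0, 0, 0], [-0.18, 0.01, 0, 0, 0, 0], [-0.24, 0.01, 0, 0, 0, 0], [-0.3, 0.02, 0, 0, 0, 0]]]'

```text
t: 10.2
ee_pos: [0.5932, -0.0103, 0.0876]
eef_rot: [-0.008, 0.656, 0.755, -0.004]
ft_force: [-0.5, -0.3, 0.4]
opening: 0.144
```

Request:
servo_tool --targets '[[[-0.06, 0.01, 0, 0, 0, 0], [-0.12, 0.02, 0, 0, 0, 0], [-0.18, 0.03, 0, 0, 0, 0], [-0.24, 0.04, 0, 0, 0, 0], [-0.3, 0.05, 0, 0, 0, 0]]]'

```text
t: 10.7
ee_pos: [0.5901, -0.0098, 0.0876]
eef_rot: [-0.008, 0.656, 0.755, -0.004]
ft_force: [1.1, -1.1, 0.0]
opening: 0.14
```

```bash
python3 -c "
from m import *
ringlook()"
```

```text
{'t': 10.7, 'qpos': [0.3009, 0.547, -0.4755, 1.8391, 0.3139, 0.8478, -0.1888], 'ee_pos': [0.5901, -0.0098, 0.0876], 'eef_rot': [-0.008, 0.6559, 0.7548, -0.0037], 'ft_force': [1.1105, -1.1232, 0.0005], 'opening': 0.1397}
tip [0.5748 0.0967 0.0703] r 0.0307 phi -99.1
brass 40 [213.8 198.6] [0.5744 0.0983 0.075 ] r 0.0296 phi -102.6
```

Request:
servo_tool --targets '[[[-0.06, 0.01, 0, 0, 0, 0], [-0.12, 0.02, 0, 0, 0, 0], [-0.18, 0.04, 0, 0, 0, 0], [-0.24, 0.05, 0, 0, 0, 0], [-0.3, 0.06, 0, 0, 0, 0]]]'

```text
t: 11.25
ee_pos: [0.587, -0.0092, 0.0876]
eef_rot: [-0.008, 0.656, 0.755, -0.004]
ft_force: [0.4, -0.5, 1.5]
opening: 0.14
```

Request:
servo_tool --targets '[[[-0.06, 0.02, 0, 0, 0, 0], [-0.12, 0.04, 0, 0, 0, 0], [-0.17, 0.05, 0, 0, 0, 0], [-0.23, 0.07, 0, 0, 0, 0], [-0.29, 0.09, 0, 0, 0, 0]]]'

```text
t: 11.75
ee_pos: [0.584, -0.0083, 0.0876]
eef_rot: [-0.008, 0.656, 0.755, -0.004]
ft_force: [-0.7, -0.8, 0.6]
opening: 0.141
```

```bash
python3 -c "
from m import *
ringlook()"
```

```text
{'t': 11.75, 'qpos': [0.3014, 0.539, -0.4773, 1.8536, 0.3125, 0.8413, -0.1924], 'ee_pos': [0.584, -0.0083, 0.0876], 'eef_rot': [-0.008, 0.6559, 0.7548, -0.0038], 'ft_force': [-0.6898, -0.8496, 0.5645], 'opening': 0.1405}
tip [0.5687 0.0982 0.0703] r 0.0308 phi -110.9
brass 39 [213.  200.7] [0.5694 0.1001 0.075 ] r 0.0294 phi -113.0
```

Request:
servo_tool --targets '[[[-0.05, 0.02, 0, 0, 0, 0], [-0.09, 0.04, 0, 0, 0, 0], [-0.14, 0.06, 0, 0, 0, 0], [-0.18, 0.08, 0, 0, 0, 0]]]'

```text
t: 12.2
ee_pos: [0.582, -0.0074, 0.0876]
eef_rot: [-0.008, 0.656, 0.755, -0.004]
ft_force: [0.2, -0.5, 1.5]
opening: 0.14
```

```bash
python3 -c "
from m import *
ringlook()"
```

```text
{'t': 12.2, 'qpos': [0.3009, 0.5365, -0.4781, 1.8582, 0.3121, 0.8394, -0.1941], 'ee_pos': [0.582, -0.0074, 0.0876], 'eef_rot': [-0.0081, 0.6558, 0.7549, -0.0039], 'ft_force': [0.2069, -0.4948, 1.4966], 'opening': 0.1395}
tip [0.5667 0.0991 0.0703] r 0.0308 phi -115.1
brass 42 [212.7 201.4] [0.5677 0.1009 0.075 ] r 0.0295 phi -116.7
```

Request:
servo_tool --targets '[[[-0.05, 0.03, 0, 0, 0, 0], [-0.09, 0.05, 0, 0, 0, 0], [-0.14, 0.07, 0, 0, 0, 0], [-0.18, 0.1, 0, 0, 0, 0]]]'

```text
t: 12.65
ee_pos: [0.58, -0.0064, 0.0875]
eef_rot: [-0.008, 0.656, 0.755, -0.004]
ft_force: [0.1, -0.5, 1.0]
opening: 0.144
```

```bash
python3 -c "
from m import *
ringlook()"
```

```text
{'t': 12.65, 'qpos': [0.3001, 0.5341, -0.4787, 1.8627, 0.3117, 0.8374, -0.1961], 'ee_pos': [0.58, -0.0064, 0.0875], 'eef_rot': [-0.0082, 0.6558, 0.7549, -0.004], 'ft_force': [0.084, -0.5113, 1.0267], 'opening': 0.1437}
tip [0.5647 0.1001 0.0703] r 0.0308 phi -119.2
brass 41 [212.4 202.2] [0.5657 0.1015 0.075 ] r 0.0299 phi -120.5
```

Request:
servo_tool --targets '[[[-0.05, 0.03, 0, 0, 0, 0], [-0.09, 0.05, 0, 0, 0, 0], [-0.13, 0.08, 0, 0, 0, 0], [-0.17, 0.1, 0, 0, 0, 0]]]'

```text
t: 13.1
ee_pos: [0.5785, -0.0054, 0.0876]
eef_rot: [-0.008, 0.656, 0.755, -0.004]
ft_force: [0.6, -1.7, 0.1]
opening: 0.144
```

```bash
python3 -c "
from m import *
ringlook()"
```

```text
{'t': 13.1, 'qpos': [0.2992, 0.5317, -0.4792, 1.8667, 0.3114, 0.8353, -0.1983], 'ee_pos': [0.5785, -0.0054, 0.0876], 'eef_rot': [-0.008, 0.6558, 0.7548, -0.0039], 'ft_force': [0.5951, -1.7012, 0.1465], 'opening': 0.1436}
tip [0.5631 0.1011 0.0704] r 0.0307 phi -122.6
brass 42 [212.2 202.7] [0.5645 0.1019 0.075 ] r 0.0302 phi -123.0
```

Request:
servo_tool --targets '[[[-0.04, 0.03, 0, 0, 0, 0], [-0.07, 0.05, 0, 0, 0, 0], [-0.1, 0.07, 0, 0, 0, 0]]]'

```text
t: 13.45
ee_pos: [0.5779, -0.0049, 0.0878]
eef_rot: [-0.008, 0.656, 0.755, -0.004]
ft_force: [1.6, -1.2, 0.8]
opening: 0.144
```

```bash
python3 -c "
from m import *
ringlook()"
```

```text
{'t': 13.45, 'qpos': [0.2987, 0.5303, -0.4793, 1.8687, 0.3114, 0.8337, -0.1999], 'ee_pos': [0.5779, -0.0049, 0.0878], 'eef_rot': [-0.0076, 0.656, 0.7547, -0.0036], 'ft_force': [1.5836, -1.2121, 0.8121], 'opening': 0.1441}
tip [0.5626 0.1016 0.0705] r 0.0306 phi -123.9
brass 41 [212.  202.9] [0.5641 0.1024 0.075 ] r 0.03 phi -124.0
```

Request:
servo_tool --targets '[[[-0.04, 0.03, 0, 0, 0, 0], [-0.07, 0.05, 0, 0, 0, 0], [-0.1, 0.07, 0, 0, 0, 0]]]'

```text
t: 13.8
ee_pos: [0.5773, -0.0046, 0.088]
eef_rot: [-0.007, 0.656, 0.755, -0.003]
ft_force: [3.2, -2.1, 0.8]
opening: 0.143
```

```bash
python3 -c "
from m import *
ringlook()"
```

```text
{'t': 13.8, 'qpos': [0.2981, 0.5288, -0.4793, 1.8707, 0.3116, 0.8321, -0.2015], 'ee_pos': [0.5773, -0.0046, 0.088], 'eef_rot': [-0.0071, 0.6562, 0.7545, -0.0034], 'ft_force': [3.1748, -2.0958, 0.8132], 'opening': 0.1432}
tip [0.5621 0.102  0.0706] r 0.0306 phi -125.1
brass 37 [212.1 202.8] [0.5642 0.1023 0.075 ] r 0.03 phi -124.0
```

The ring has stopped turning at about −124° on picture (roughly 74° turned) and the tangential force has risen to 3.8 N, so this is the stop. I now draw along the ring's +x, at about −123°.

Request:
servo_tool --targets '[[[-0.02, -0.1, -0.02, 0, 0, 0], [-0.07, -0.17, -0.03, 0, 0, 0], [-0.12, -0.25, -0.03, 0, 0, 0], [-0.15, -0.3, -0.03, 0, 0, 0]]]'

```text
t: 14.25
ee_pos: [0.5759, -0.0068, 0.0877]
eef_rot: [-0.007, 0.656, 0.755, -0.003]
ft_force: [3.1, 2.5, 0.0]
opening: 0.141
```

```bash
python3 -c "
from m import *
ringlook()"
```

```text
{'t': 14.25, 'qpos': [0.3035, 0.5272, -0.48, 1.8744, 0.3104, 0.8293, -0.1967], 'ee_pos': [0.5759, -0.0068, 0.0877], 'eef_rot': [-0.0074, 0.6562, 0.7546, -0.0027], 'ft_force': [3.0723, 2.5131, 0.0069], 'opening': 0.1414}
tip [0.5607 0.0998 0.0705] r 0.0332 phi -124.9
brass 39 [211.9 202.6] [0.5648 0.1028 0.075 ] r 0.0292 phi -123.4
```

Request:
servo_tool --targets '[[[-0.04, -0.06, 0, 0, 0, 0], [-0.07, -0.1, 0, 0, 0, 0], [-0.1, -0.14, 0, 0, 0, 0], [-0.12, -0.17, 0, 0, 0, 0]]]'

```text
t: 14.7
ee_pos: [0.5749, -0.0082, 0.0878]
eef_rot: [-0.007, 0.656, 0.755, -0.002]
ft_force: [3.5, 1.2, 0.2]
opening: 0.144
```

```bash
python3 -c "
from m import *
ringlook()"
```

```text
{'t': 14.7, 'qpos': [0.3068, 0.5256, -0.4805, 1.877, 0.3098, 0.8275, -0.194], 'ee_pos': [0.5749, -0.0082, 0.0878], 'eef_rot': [-0.0073, 0.6562, 0.7545, -0.0023], 'ft_force': [3.4526, 1.2127, 0.2198], 'opening': 0.1439}
tip [0.5598 0.0984 0.0707] r 0.0349 phi -124.8
brass 48 [211.8 202.5] [0.5649 0.1029 0.075 ] r 0.0291 phi -123.3
```

Request:
servo_tool --targets '[[[-0.03, -0.06, 0, 0, 0, 0], [-0.06, -0.1, 0, 0, 0, 0], [-0.09, -0.14, 0, 0, 0, 0], [-0.11, -0.17, 0, 0, 0, 0]]]'

```text
t: 15.15
ee_pos: [0.5742, -0.0091, 0.088]
eef_rot: [-0.007, 0.656, 0.755, -0.002]
ft_force: [4.2, 3.9, -0.5]
opening: 0.143
```

```bash
python3 -c "
from m import *
s=ringlook()
c=snap('scene')
A=cv2.resize(s['img'][175:235,180:240],(400,400),interpolation=cv2.INTER_CUBIC);B=cv2.resize(c['img'][140:200,310:370],(400,400),interpolation=cv2.INTER_CUBIC)
cv2.imwrite('pics/c4.png',np.hstack([A,B])[:,:,::-1])"
```

```text
{'t': 15.15, 'qpos': [0.31, 0.5241, -0.4813, 1.8793, 0.3086, 0.8254, -0.1914], 'ee_pos': [0.5742, -0.0091, 0.088], 'eef_rot': [-0.0073, 0.6562, 0.7545, -0.0015], 'ft_force': [4.16, 3.9199, -0.5037], 'opening': 0.1429}
tip [0.5591 0.0975 0.0709] r 0.036 phi -125.0
brass 54 [211.9 202.4] [0.5651 0.1027 0.075 ] r 0.0291 phi -122.8
```

View pics/c4.png

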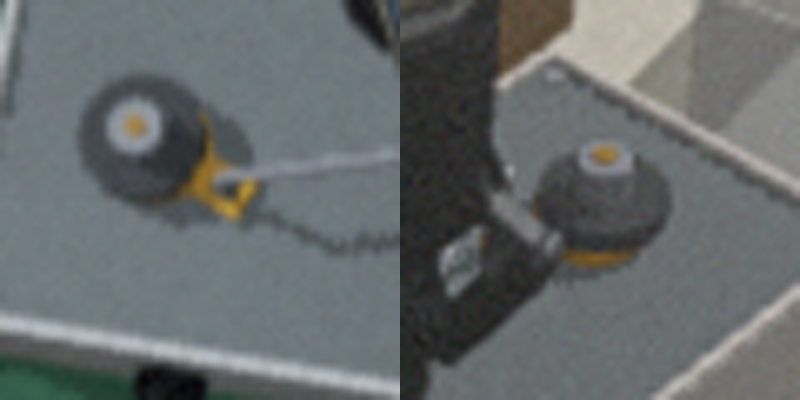

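The picture shows the hook inside the eye (crop left, about (230,185)), with the brass eye pointing down-right from the shaft. Radial pull is 5.6 N and the ring is not off yet, so I keep drawing gently.

Request:
servo_tool --targets '[[[-0.03, -0.05, -0.01, 0, 0, 0], [-0.06, -0.09, -0.02, 0, 0, 0], [-0.08, -0.13, -0.02, 0, 0, 0], [-0.1, -0.16, -0.02, 0, 0, 0]]]'

```text
t: 15.65
ee_pos: [0.5738, -0.0095, 0.088]
eef_rot: [-0.007, 0.656, 0.755, -0.0]
ft_force: [5.4, 4.5, -0.3]
opening: 0.142
```

```bash
python3 -c "
from m import *
s=ringlook()"
```

```text
{'t': 15.65, 'qpos': [0.3126, 0.5231, -0.4824, 1.8813, 0.3073, 0.8227, -0.1891], 'ee_pos': [0.5738, -0.0095, 0.088], 'eef_rot': [-0.0073, 0.6562, 0.7545, -0.0004], 'ft_force': [5.4063, 4.5074, -0.2697], 'opening': 0.1421}
tip [0.5587 0.0971 0.0711] r 0.0366 phi -125.1
brass 55 [211.9 202.3] [0.5655 0.1028 0.075 ] r 0.0288 phi -122.3
```

Request:
servo_tool --targets '[[[-0.01, -0.05, 0, 0, 0, 0], [-0.02, -0.09, 0, 0, 0, 0], [-0.03, -0.13, 0, 0, 0, 0], [-0.04, -0.17, 0, 0, 0, 0]]]'

```text
t: 16.1
ee_pos: [0.5737, -0.01, 0.0881]
eef_rot: [-0.008, 0.656, 0.755, 0.001]
ft_force: [4.8, 4.1, -0.4]
opening: 0.142
```

```bash
python3 -c "
from m import *
s=ringlook()"
```

```text
{'t': 16.1, 'qpos': [0.3153, 0.5227, -0.4835, 1.8819, 0.3058, 0.8211, -0.1864], 'ee_pos': [0.5737, -0.01, 0.0881], 'eef_rot': [-0.0075, 0.6562, 0.7546, 0.0007], 'ft_force': [4.7869, 4.0895, -0.3781], 'opening': 0.1417}
tip [0.5586 0.0967 0.0714] r 0.0369 phi -124.8
brass 59 [211.7 202.2] [0.5657 0.1033 0.075 ] r 0.0283 phi -122.5
```

Request:
servo_tool --targets '[[[-0.04, -0.07, -0.01, 0, 0, 0], [-0.08, -0.13, -0.02, 0, 0, 0], [-0.1, -0.17, -0.03, 0, 0, 0], [-0.11, -0.2, -0.03, 0, 0, 0], [-0.12, -0.22, -0.03, 0, 0, 0]]]'

```text
t: 16.65
ee_pos: [0.5728, -0.0108, 0.0879]
eef_rot: [-0.008, 0.656, 0.755, 0.002]
ft_force: [2.8, 3.3, -0.6]
opening: 0.141
```

```bash
python3 -c "
from m import *
s=ringlook()"
```

```text
{'t': 16.65, 'qpos': [0.319, 0.5216, -0.4848, 1.8847, 0.3043, 0.8185, -0.1828], 'ee_pos': [0.5728, -0.0108, 0.0879], 'eef_rot': [-0.0079, 0.6559, 0.7548, 0.0016], 'ft_force': [2.8075, 3.2625, -0.5924], 'opening': 0.1409}
tip [0.5576 0.0959 0.0714] r 0.0382 phi -125.4
brass 72 [211.2 202.6] [0.5647 0.1044 0.075 ] r 0.028 phi -125.4
```

More brass is showing (72 px) and the force has dropped, so the ring is sliding out. I continue.

Request:
servo_tool --targets '[[[-0.05, -0.08, 0, 0, 0, 0], [-0.1, -0.16, -0.01, 0, 0, 0], [-0.15, -0.23, -0.02, 0, 0, 0], [-0.2, -0.31, -0.02, 0, 0, 0], [-0.24, -0.38, -0.02, 0, 0, 0]]]'

```text
t: 17.2
ee_pos: [0.5684, -0.0157, 0.0871]
eef_rot: [-0.009, 0.655, 0.755, -0.001]
ft_force: [0.4, -0.1, 0.3]
opening: 0.148
```

```bash
python3 -c "
from m import *
s=ringlook()"
```

```text
{'t': 17.2, 'qpos': [0.3267, 0.5188, -0.4844, 1.892, 0.305, 0.8187, -0.1753], 'ee_pos': [0.5684, -0.0157, 0.0871], 'eef_rot': [-0.0088, 0.6553, 0.7553, -0.0007], 'ft_force': [0.4352, -0.0585, 0.2693], 'opening': 0.1481}
tip [0.553  0.0909 0.0704] r 0.0449 phi -126.5
brass 106 [213.3 204.7] [0.5597 0.0992 0.075 ] r 0.0351 phi -127.1
```

Request:
servo_tool --targets '[[[-0.08, -0.13, 0, 0, 0, 0], [-0.16, -0.25, 0, 0, 0, 0], [-0.25, -0.38, 0, 0, 0, 0], [-0.33, -0.5, 0, 0, 0, 0], [-0.41, -0.63, 0, 0, 0, 0]]]'

```text
t: 17.75
ee_pos: [0.5638, -0.0228, 0.087]
eef_rot: [-0.009, 0.656, 0.755, -0.001]
ft_force: [-0.4, 0.7, 0.6]
opening: 0.147
```

```bash
python3 -c "
from m import *
s=ringlook()"
```

```text
{'t': 17.75, 'qpos': [0.3398, 0.5134, -0.4841, 1.9017, 0.3041, 0.8151, -0.164], 'ee_pos': [0.5638, -0.0228, 0.087], 'eef_rot': [-0.0089, 0.6555, 0.7551, -0.0014], 'ft_force': [-0.3972, 0.677, 0.5868], 'opening': 0.1471}
tip [0.5484 0.0838 0.0702] r 0.0534 phi -125.9
brass 117 [214.4 204.9] [0.5591 0.0966 0.075 ] r 0.0376 phi -125.4
```

Request:
servo_tool --targets '[[[-0.1, -0.16, 0, 0, 0, 0], [-0.21, -0.32, 0, 0, 0, 0], [-0.32, -0.49, 0, 0, 0, 0], [-0.43, -0.66, 0, 0, 0, 0], [-0.54, -0.83, 0, 0, 0, 0]]]'

```text
t: 18.3
ee_pos: [0.5581, -0.0316, 0.0869]
eef_rot: [-0.009, 0.656, 0.755, -0.002]
ft_force: [1.0, 0.8, 0.5]
opening: 0.141
```

Request:
servo_tool --targets '[[[-0.1, -0.16, 0, 0, 0, 0], [-0.21, -0.32, 0, 0, 0, 0], [-0.32, -0.49, 0, 0, 0, 0], [-0.43, -0.66, 0, 0, 0, 0], [-0.54, -0.83, 0, 0, 0, 0]]]'

```text
t: 18.8
ee_pos: [0.5526, -0.0401, 0.0869]
eef_rot: [-0.009, 0.656, 0.755, -0.002]
ft_force: [-0.4, 0.9, 0.0]
opening: 0.145
```

```bash
python3 -c "
from m import *
s=ringlook()
c=snap('scene')
A=cv2.resize(s['img'][175:245,180:250],(400,400),interpolation=cv2.INTER_CUBIC);B=cv2.resize(c['img'][140:210,300:370],(400,400),interpolation=cv2.INTER_CUBIC)
cv2.imwrite('pics/c5.png',np.hstack([A,B])[:,:,::-1])"
```

```text
{'t': 18.8, 'qpos': [0.3741, 0.4999, -0.4849, 1.9249, 0.3007, 0.8048, -0.1334], 'ee_pos': [0.5526, -0.0401, 0.0869], 'eef_rot': [-0.0089, 0.6556, 0.755, -0.0016], 'ft_force': [-0.4242, 0.912, 0.0356], 'opening': 0.1448}
tip [0.5373 0.0665 0.0702] r 0.0739 phi -125.1
brass 128 [220.3 209.1] [0.5489 0.0824 0.075 ] r 0.0551 phi -125.6
```

View pics/c5.png

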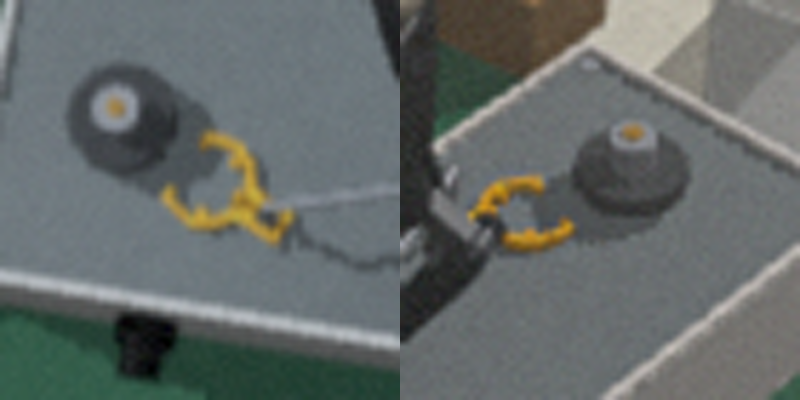

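The ring is off the shaft and flat on the lid (crop left, ring at about (225,180), eye at (280,225)). I draw it 10 mm further for margin, then lift the hook straight out.

Request:
servo_tool --targets '[[[-0.1, -0.17, 0, 0, 0, 0], [-0.2, -0.35, 0, 0, 0, 0], [-0.3, -0.53, 0, 0, 0, 0], [-0.4, -0.7, 0, 0, 0, 0], [-0.5, -0.9, 0, 0, 0, 0]]]'

```text
t: 19.4
ee_pos: [0.5473, -0.0496, 0.0869]
eef_rot: [-0.009, 0.656, 0.755, -0.002]
ft_force: [-0.6, 1.5, 0.9]
opening: 0.14
```

Request:
servo_tool --targets '[[[0.04, 0.06, 0, 0, 0, 0], [0.1, 0.15, 0, 0, 0, 0], [0.1, 0.15, 0.4, 0, 0, 0], [0.1, 0.15, 0.9, 0, 0, 0], [0.1, 0.15, 1.5, 0, 0, 0]]]'

```text
t: 19.9
ee_pos: [0.5482, -0.0479, 0.1022]
eef_rot: [-0.009, 0.656, 0.755, -0.002]
ft_force: [-0.3, -0.5, -0.4]
opening: 0.14
```

Request:
servo_tool --targets '[[[0, 0, 0.5, 0, 0, 0], [0, 0, 1.5, 0, 0, 0], [0, 0, 3, 0, 0, 0], [0, 0, 5, 0, 0, 0], [0, 0, 6.5, 0, 0, 0]]]'

```text
t: 20.4
ee_pos: [0.5488, -0.0478, 0.1694]
eef_rot: [-0.008, 0.656, 0.755, -0.001]
ft_force: [-0.8, -0.8, 0.5]
opening: 0.145
```

```bash
python3 -c "
from m import *
s=ringlook()
h=cv2.cvtColor(s['img'],cv2.COLOR_RGB2HSV); m=(h[...,0]>14)&(h[...,0]<32)&(h[...,1]>90)
v,u=np.nonzero(m[198:240,203:245]); p=onz(s,np.c_[u+203,v+198],.075)[:,:2].astype(np.float32)*1000
print(cv2.minEnclosingCircle(p)); 
m=redpick(s,(200,150,420,260)); v,u=np.nonzero(m); print(len(u))
A=cv2.resize(s['img'][175:245,180:250],(500,500),interpolation=cv2.INTER_CUBIC)
cv2.imwrite('pics/c6.png',A[:,:,::-1])"
```

```text
{'t': 20.4, 'qpos': [0.4305, 0.3904, -0.5278, 1.8646, 0.2241, 0.9614, -0.0553], 'ee_pos': [0.5488, -0.0478, 0.1694], 'eef_rot': [-0.0083, 0.6555, 0.7551, -0.0015], 'ft_force': [-0.7794, -0.8261, 0.5483], 'opening': 0.1446}
tip [0.5334 0.0588 0.1525] r 0.0825 phi -124.2
brass 22 [222.9 202.9] [0.5639 0.0764 0.075 ] r 0.0536 phi -108.5
brass 100 [225.  214.4] [0.5357 0.0711 0.075 ] r 0.072 phi -128.9
((544.40576171875, 72.75064086914062), 27.419729232788086)
290
```

View pics/c6.png

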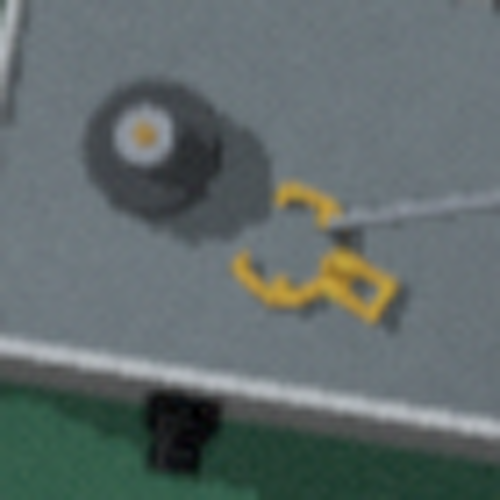

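Request:
servo_tool --targets '[[[-0.9, -4.5, 0, 0, 0, 0], [-1.9, -9.2, 0, 0, 0, 0], [-2.9, -14, 0, 0, 0, 0], [-3.8, -18.5, 0, 0, 0, 0], [-4.5, -22, 0, 0, 0, 0]]]'

```text
t: 20.95
ee_pos: [0.5039, -0.2712, 0.1718]
eef_rot: [-0.006, 0.657, 0.754, -0.001]
ft_force: [0.3, 0.1, -0.8]
opening: 0.145
```

Request:
servo_tool --targets '[[[-0.3, -1.5, 0, 0, 0, 0], [-0.5, -2.4, 0, 0, 0, 0], [-0.5, -2.4, 0, 0, 0, 0], [-0.5, -2.4, 0, 0, 0, 0]]]'

```text
t: 21.35
ee_pos: [0.4998, -0.2928, 0.1719]
eef_rot: [-0.006, 0.655, 0.755, -0.0]
ft_force: [1.4, 0.5, -1.2]
opening: 0.14
```

```bash
python3 - <<'E'
from m import *
o=obs(); T=tool(o); q=[-.004,.655,.756,.0005]; G=Rn.from_quat(np.array(q)[[1,2,3,0]]).as_matrix()
print('turn',Rn.from_matrix(G@T.T).as_rotvec().round(4),'shift cm',((np.array([.4986,-.2927,.0323])-o['ee_pos'])*100).round(2))
s=snap('wrist','w5.png'); w=np.load('w2.npy',allow_pickle=True).item()
for k in(w,s):
    m=redpick(k,(240,170,320,400)); v,u=np.nonzero(m); print(len(u),u.min(),u.max(),v.min(),v.max(),u.mean())
cv2.imwrite('pics/c7.png',np.hstack([cv2.resize(w['img'],None,fx=.7,fy=.7),cv2.resize(s['img'],None,fx=.7,fy=.7)])[:,:,::-1])
E
```

```text
{'t': 21.35, 'qpos': [0.8033, 0.4175, -0.4496, 1.802, 0.2089, 0.9823, 0.4096], 'ee_pos': [0.4998, -0.2928, 0.1719], 'eef_rot': [-0.0065, 0.6555, 0.7552, -0.0002], 'ft_force': [1.3624, 0.5478, -1.2342], 'opening': 0.1398}
turn [-0.0022 -0.0047  0.0018] shift cm [-1.200e-01  1.000e-02 -1.396e+01]
6231 259 297 186 382 277.9613224201573
6194 259 297 204 382 278.0206651598321
```

View pics/c7.png

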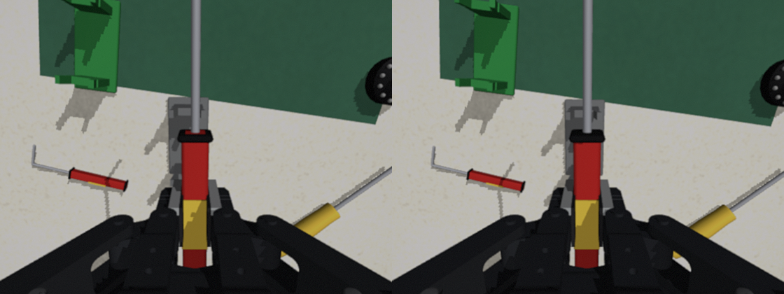

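The wrist comparison shows the same collar and mark positions as after the grasp, so the pick has not slipped. I lower it into the stand.

Request:
servo_tool --targets '[[[-0.12, 0, -3, -0.002, -0.005, 0.002], [-0.12, 0, -6, -0.002, -0.005, 0.002], [-0.12, 0, -8.5, -0.002, -0.005, 0.002], [-0.12, 0, -9.5, -0.002, -0.005, 0.002], [-0.12, 0, -9.5, -0.002, -0.005, 0.002]]]'

```text
t: 21.9
ee_pos: [0.4985, -0.2908, 0.0759]
eef_rot: [-0.005, 0.654, 0.757, 0.001]
ft_force: [0.1, 0.4, -0.9]
opening: 0.143
```

```bash
python3 - <<'E'
from m import *
o=obs(); T=tool(o); q=[-.004,.655,.756,.0005]; G=Rn.from_quat(np.array(q)[[1,2,3,0]]).as_matrix()
print('turn',Rn.from_matrix(G@T.T).as_rotvec().round(4),'shift cm',((np.array([.4986,-.2927,.0323])-o['ee_pos'])*100).round(2))
E
```

```text
{'t': 21.9, 'qpos': [0.7674, 0.5312, -0.411, 1.8851, 0.2818, 0.7926, 0.3513], 'ee_pos': [0.4985, -0.2908, 0.0759], 'eef_rot': [-0.0053, 0.6537, 0.7568, 0.0006], 'ft_force': [0.0823, 0.3723, -0.9082], 'opening': 0.1426}
turn [-0.002  -0.0018 -0.003 ] shift cm [ 0.01 -0.19 -4.36]
```

Request:
servo_tool --targets '[[[0, -0.19, -1, -0.002, -0.002, -0.003], [0, -0.19, -2, -0.002, -0.002, -0.003], [0, -0.19, -2.8, -0.002, -0.002, -0.003], [0, -0.19, -3.4, -0.002, -0.002, -0.003], [0, -0.19, -3.8, -0.002, -0.002, -0.003]]]'

```text
t: 22.4
ee_pos: [0.4983, -0.2927, 0.0373]
eef_rot: [-0.004, 0.655, 0.756, 0.0]
ft_force: [-0.1, -0.1, -1.0]
opening: 0.141
```

Request:
servo_tool --targets '[[[0, 0, -0.2, 0, 0, 0], [0, 0, -0.4, 0, 0, 0], [0, 0, -0.4, 0, 0, 0]]]'

```text
t: 22.7
ee_pos: [0.4983, -0.2927, 0.0332]
eef_rot: [-0.004, 0.655, 0.756, 0.0]
ft_force: [0.3, -0.4, 0.1]
opening: 0.144
```

Request:
servo_tool --targets '[[[0, 0, 0, 0, 0, 0], [0, 0, 0, 0, 0, 0], [0, 0, 0, 0, 0, 0], [0, 0, 0, 0, 0, 0], [0, 0, 0, 0, 0, 0]]]' --hand 8.54

```text
t: 23.2
ee_pos: [0.4983, -0.2927, 0.0333]
eef_rot: [-0.004, 0.655, 0.756, 0.0]
ft_force: [-0.2, -0.2, 0.1]
opening: 0.973
```

Request:
servo_tool --targets '[[[0, 0, 1, 0, 0, 0], [0, 0, 4, 0, 0, 0], [0, 0, 8, 0, 0, 0], [0, 0, 12, 0, 0, 0], [0, 0, 16, 0, 0, 0]]]'

```text
t: 23.7
ee_pos: [0.4982, -0.2925, 0.1956]
eef_rot: [-0.004, 0.655, 0.756, 0.001]
ft_force: [1.2, -0.1, -0.1]
opening: 0.997
```

Request:
servo_tool --targets '[[[-2, -4, 1, 0, 0, 0], [-4, -8, 2, 0, 0, 0], [-6, -12, 3, 0, 0, 0], [-6, -12, 3, 0, 0, 0], [-6, -12, 3, 0, 0, 0]]]'

```text
t: 24.2
ee_pos: [0.4375, -0.4135, 0.2263]
eef_rot: [-0.003, 0.656, 0.755, 0.001]
ft_force: [0.3, 0.2, -0.9]
opening: 0.996
```

```bash
python3 - <<'E'
from m import *
obs(); s=snap('top','t9.png'); c=snap('scene','s9.png')
m=redpick(s,(345,212,415,250)); v,u=np.nonzero(m); p=onz(s,np.c_[u,v],.057)[:,:2].astype(np.float32)*1000
print('pick',len(u),cv2.minAreaRect(p),'start (495.2,-300.7) 7.6')
h=cv2.cvtColor(s['img'],cv2.COLOR_RGB2HSV); m=(h[...,0]>14)&(h[...,0]<32)&(h[...,1]>90)
v,u=np.nonzero(m[198:240,203:245]); print('ring',len(u),onz(s,[[u.mean()+203,v.mean()+198]],.075))
a=cv2.imread('pics/t0.png')[:,:,::-1].astype(int); d=np.abs(s['img'].astype(int)-a-np.median(s['img'].astype(int)-a,axis=(0,1))).sum(2)
print('changed elsewhere LED/driver/carton',[(d[y0:y1,x0:x1]>120).sum() for x0,y0,x1,y1 in((318,130,350,162),(365,120,440,190),(122,238,162,288))])
A=cv2.resize(c['img'][215:335,80:240],(640,480),interpolation=cv2.INTER_CUBIC)
B=cv2.resize(s['img'][160:250,170:290],(160*1,120)); A[:120,480:]=B
cv2.imwrite('pics/c8.png',A[:,:,::-1])
E
```

```text
{'t': 24.2, 'qpos': [1.0055, 0.3909, -0.4202, 1.6969, 0.1732, 1.0978, 0.6734], 'ee_pos': [0.4375, -0.4135, 0.2263], 'eef_rot': [-0.0034, 0.6558, 0.7549, 0.0007], 'ft_force': [0.2527, 0.22, -0.8598], 'opening': 0.9963}
pick 212 ((498.84783935546875, -300.63421630859375), (14.69909954071045, 93.66748809814453), 7.361848831176758) start (495.2,-300.7) 7.6
ring 134 [[0.54221596 0.07166327 0.075     ]]
changed elsewhere LED/driver/carton [np.int64(0), np.int64(0), np.int64(0)]
```

View pics/c8.png

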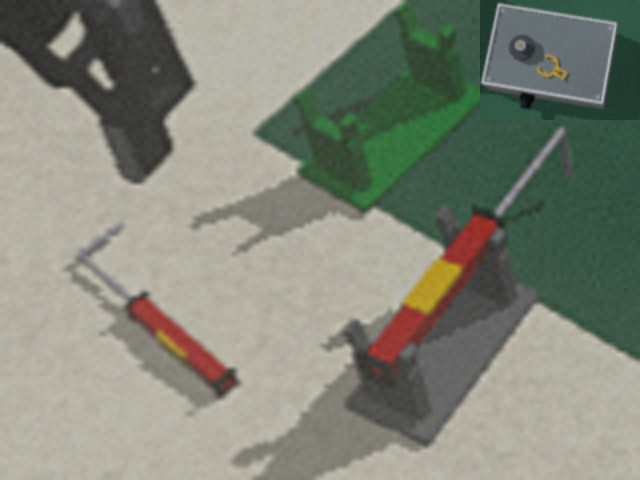

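The pick rests level in the grey stand with its hook down, the ring lies on the lid clear of the shaft, and the bystanders are unchanged. I hand the job in.

```bash
python3 -c "
from h import *
finish_job()"
```

```text
the job is handed in; nothing more can be done
```

The ring is off the pan shaft and lying flat on the lid, and the pick is back in its grey stand with the gripper open and clear. I handed the job in at about 24 s.

- **Turning:** I dropped the hook into the eye and turned the ring about 74° clockwise. It stopped turning there, and the force along its path rose to 3.8 N.
- **Drawing off:** I pulled it straight off along its own axis. The most force read during the pull was about 7 N, under the 10 N limit. Forces were read only at the end of each move, so a short peak in between would not show.
- **Ring at the end:** its centre is roughly 50 mm from the shaft axis, judged from its colour patch in the top picture (35 mm needed).
- **Pick at the end:** level, hook down and on its original line. It measures about 3.6 mm sideways from where it started (12 mm allowed).
- **Bystanders:** no change showed in the top picture for the lamp camera, screwdriver or carton. I did not measure the small pick and the green stand, but both look undisturbed in the last picture.

**Disagreements:** the cameras and the arm's own position differed by 2–4 mm. I aimed the hook by comparing tip and eye in the same top picture. During the pull, the colour reading of the ring's angle wandered by 2–3° while the shank partly hid it.

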